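# Recharge the filament dry box and hold its lid open for the spool

## Task

The filament dry box needs a fresh desiccant cartridge before the spool goes in: lay the white slotted cartridge flat in the fitted bay of the open drawer and push the drawer fully shut. Then lift the box's lid, which falls shut by itself, and hold it still and open at 55 degrees, give or take 5, so that I can lower the spool in with both hands; its lift-off hinges come apart if it is ever opened past 75 degrees. Finish while still holding the lid there, and leave the spool, the stepper motor and the gear where they are.

Things in the scene. Friction and masses are not known exactly. Their poses are not given: they have to be found in the camera images.
- dry_box: the dry box, a grey case fixed to the bench, 180 mm (own x, front to back) x 220 (own y) and 128 high without its lid. Origin under its centre on the bench top; own x points from its front to its back, z up. Front face at own x = -90; the front holds the drawer below (own z 13 to 59) and a round gauge above
- lid (a joint): the lid's opening angle in rad: 0 shut, grows as the front edge rises; 55 degrees = 0.96. Black frame with a clear window, 185 x 222 x 12 mm, 0.35 kg; its underside lies at height 131 and its top at 143 when shut. It swings about the own y axis of point lid_hinge; a spring and its weight shut it (about 3 N at the handle) and it stays nowhere by itself
- lid_hinge (a point): the hinge axis in the dry box's frame: own x = +95, z = 130 mm; the axis runs along the box's y
- lid_handle (a point): middle of the bar of the lid's steel bow handle, which stands up from the lid near its front edge: round bar 12 mm thick along the box's y, 88 mm free between its posts, bar axis 38 mm above the lid's top. From the hinge axis it lies 168 mm towards the front and 51 mm up when shut (height 181 above the bench); moves with the lid
- drawer (a joint): how far the drawer is out, in m: 0 fully shut (front flush with the case), slides towards the box's own -x, about 2 N of friction, starts 100 to 120 mm out
- drawer_pull (a point): middle of the drawer's bow pull: a 10 mm steel bar along the box's y, 80 long, 29 mm in front of the drawer's front face, height 40; moves with the drawer
- drawer_bay (a point): centre of the drawer's fitted bay, on the drawer floor (height 18), x and y axes as the box's; moves with the drawer. The bay is 76 (x) x 52 (y) mm between the front panel, two side ribs and a rear rib 8 mm high; the drawer's front panel reaches height 59, its side walls (148 apart inside) height 36. The opening in the case that the drawer's load passes under is at height 60
- cartridge: the desiccant cartridge: white plastic case with dark slots, 68 (own x) x 44 (own y) x 30 mm, 0.12 kg. Origin at the centre of its underside, z up; its long side lies along the drawer's x in the bay, either end first
- spool: bystander: spool of grey filament lying flat, 150 mm across, 46 high, origin at the centre of its underside
- stepper: bystander: square stepper motor, 43 x 48 x 61 mm with its shaft up, origin at the centre of its underside
- gear: bystander: orange printed gear lying flat near the front edge of the bench, 51 mm across, 18 high, origin at the centre of its underside
Mind the look-alikes: they are no part of the job. Leave any pink or purple look-alike of the cartridge alone.

How it is judged:
By the outcome, as a careful person would: the job done as asked, in the order asked, and still so for the second after the job is handed in, while the arm keeps its last pose, push and grip.
It also fails if it takes over 67 s, if anything falls off the work surface, if the arm or the gripper's body presses on something with over 40 N, if the wrist force passes 120 N, or if a joint passes its speed limit or range.

## Robot

A 6-joint arm with a two-finger parallel gripper is mounted at the origin on a cart in front of the work surface, level with it; the furniture and walls round the work are solid. World frame = base frame: x ahead of the robot, y to its left, z up, the work surface at z = 0. Lengths are in mm, angles in rad, forces in N, time in s.
With the tool pointing down it reaches from about 300 to 750 mm from the base axis. Payload 8.5 kg.
Tool frame: the origin (TCP) lies on the centre line of the jaws, within the pads' length; the fingertips stand 25 mm ahead of it and the grasp point (between the pads) lies 6 mm ahead of it; z points along the fingers, y is the line along which they close (so a half turn about z gives the same grasp; the last joint's range is limited). The gripper opens to 88 mm and grips with 3 to 60 N. Pads are 18 mm wide; open, the fingers measure 123 mm over their backs; the gripper's body (75 mm by 187 mm) begins 45 mm behind the grasp point.
Start: joints at [0.963, 0.381, 1.297, -0, 1.464, -0.215], TCP at [210.517, 508.098, 263.748] pointing down, gripper open.
Joint ranges: [-3.11, 3.11], [-0.89, 2.33], [0.22, 2.48], [-1.42, 4.56], [0.17, 2.85], [-2.88, 2.88]. Speed limits (rad/s): [2.39, 2.39, 3.14, 3.14, 3.14, 3.14].

## Interface

Orientations are given as a unit quaternion [w, x, y, z].
In Python, from bench import manip, cams gives the robot as it stands.
- The arm moves only by the shell command python3 -m inch 'ROWS' [FORCE]. ROWS is JSON, a list of rows, each an object with "fingers": the finger opening in m, from 0 to 0.0881; "linear": the shift along the world's x, y, z in m, a list of three; "twist": the turn about the world's z in degrees. A call has 1 to 8 rows; each row is the pose to reach, as a shift and turn from the pose commanded when the call began; what a row does not reach only later rows make up. A row lasts 1/10 s, in which the tool goes at most 50 mm and 8.59 degrees, less where a joint would pass 70% of its speed; a pose out of reach is approached as far as the arm can. A call with a gripper value outside its range is refused whole. The fingers move at their own pace and stop on an object; FORCE is the grip in N (left out, the last holds). Time passes only in rows, so rows that repeat a pose let the fingers close. It gives the time, the measured TCP pose, the force, the opening and the grip force at its end, in the units of the state.
- manip.get_obs(): the state, without advancing time (a new reading comes with each control period).
- cams.grab_frame(name): name is "scene" or "top"; returns a dict with "image" (384x512x3 uint8, red, green, blue), "fx", "fy", "cx", "cy" (pixels), "R" (3x3) and "t" (3): a world point X has camera coordinates R X + t. Camera axes: x right, y down, z forward; pixel columns grow to the right and rows downward; lengths in mm; the calibration is good to about 2 mm. A picture is of the moment at which its call begins. There is no depth.
- manip.close_job(): hands the job in; it is judged then, once.
The state is a dict: "t": time; "qpos": joint angles; "joint_velocities": joint speeds; "effort": joint torques, N m; "position": TCP position; "ee_rot": TCP orientation; "wrist_force": force on the tool from outside, world axes, zero at the start; "moment": the same for the moment, N m; "finger_gap": opening from 0.0 (shut) to 1.0 (fully open); "grasp_force": force on a finger pad.
Only numpy, scipy, OpenCV 4.12 (cv2) and the standard library are available. Lean on these libraries where they do the work, as an engineer would, in place of code of your own. Each camera call takes 0.05 s, during which the arm holds its last target. There are 200 camera calls.

## Working session

There is one attempt and no reset: what is moved stays moved. The work goes in short steps, Python scripts to look and compute and a shell command to move; the robot and the scene stay as the last step left them, time stands still between calls to the robot, and variables do not carry over. Pictures are saved under pics/ and viewed, at most 10 in all, crops included, and the job is handed in when it is done.

```bash
mkdir -p pics; ls; cat > h.py <<'E'
import numpy as np, cv2
from bench import manip, cams
def grab(n,save=None):
    f=cams.grab_frame(n)
    if save: cv2.imwrite('pics/'+save,cv2.cvtColor(f['image'],cv2.COLOR_RGB2BGR))
    return f
def ray(f,u,v,z):
    R=np.array(f['R']);t=np.array(f['t']);C=-R.T@t
    d=R.T@np.array([(u-f['cx'])/f['fx'],(v-f['cy'])/f['fy'],1])
    return C+d*(z-C[2])/d[2]
def proj(f,X):
    c=np.array(f['R'])@np.array(X,float)+np.array(f['t']);return f['cx']+f['fx']*c[0]/c[2],f['cy']+f['fy']*c[1]/c[2]
E
python3 - <<'E'
from h import *
a=grab('scene');b=grab('top')
for n,f in(('scene',a),('top',b)):
    im=cv2.cvtColor(f['image'],cv2.COLOR_RGB2BGR); cv2.imwrite(f'pics/{n}0.png',cv2.resize(im,(768,576),interpolation=cv2.INTER_CUBIC))
    np.savez(f'{n}0.npz',**f)
    print(n,f['fx'],-np.array(f['R']).T@np.array(f['t']))
print(manip.get_obs())
E
```

```text
pics
scene 395.08118741939757 [-439.50248929 -473.89281103  747.67231549]
top 423.2599461335437 [ 349.32491037   89.68594653 1295.86537137]
{'t': 0.1, 'qpos': array([ 9.62675689e-01,  3.81115891e-01,  1.29814009e+00,  1.23574372e-05,
        1.46363279e+00, -2.15296099e-01]), 'joint_velocities': array([ 3.73300152e-04,  8.20607190e-05, -4.84765415e-03, -3.19438159e-04,
        5.69020955e-04,  1.11912547e-03]), 'effort': array([ 4.03449725e-03, -4.38648283e+01, -2.24916923e+01,  7.14127673e-02,
        3.41885118e-02, -8.56698989e-05]), 'position': array([210.40790126, 507.92261003, 263.22147732]), 'ee_rot': array([-2.64966221e-04,  1.95152456e-01,  9.80772705e-01, -5.91446476e-04]), 'wrist_force': array([ 0.17147257, -0.6041383 , -0.88345719]), 'moment': array([-0.03587891, -0.0687128 , -0.03168468]), 'grasp_force': 0.0, 'finger_gap': 1.0028459470652398}
```

View pics/scene0.png

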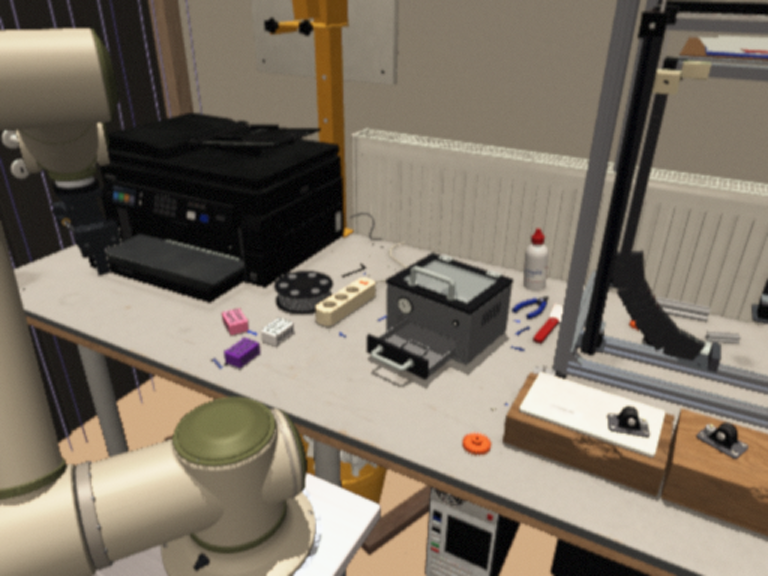

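View pics/top0.png

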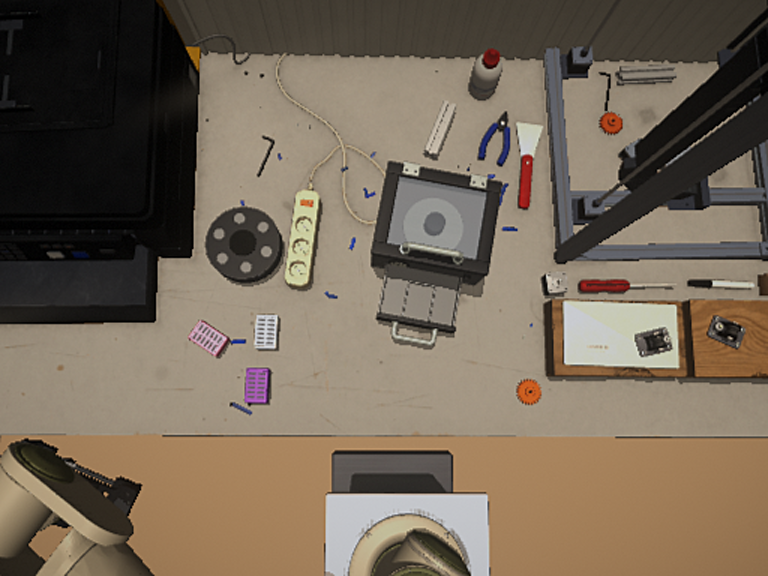

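The candidates, in the top view at 768 px, are white at (265,332), pink at (208,338) and purple at (257,385). The small white block at (554,284) and the power strip at (303,240) could also be mistaken for it. The description says white and slotted, so I choose (265,332). Next is a close crop to check it, plus the measurements.

```bash
python3 - <<'E'
from h import *
b=dict(np.load('top0.npz')); im=b['image']
bgr=cv2.cvtColor(im,cv2.COLOR_RGB2BGR)
c1=cv2.resize(bgr[190:280,115:195],None,fx=4,fy=4,interpolation=cv2.INTER_CUBIC)
c2=cv2.resize(bgr[100:235,240:340],None,fx=4.2,fy=4.2,interpolation=cv2.INTER_CUBIC)
o=np.zeros((600,800,3),np.uint8);o[:360,:320]=c1;o[:567,340:760]=c2;cv2.imwrite('pics/crop1.png',o)
hsv=cv2.cvtColor(im,cv2.COLOR_RGB2HSV)
m=((hsv[...,2]>205)&(hsv[...,1]<40)).astype(np.uint8); 
r=np.zeros_like(m); r[205:238,165:190]=1; m2=cv2.morphologyEx(m*r,cv2.MORPH_CLOSE,np.ones((5,5)))
ys,xs=np.nonzero(m2); print(len(xs),xs.min(),xs.max(),ys.min(),ys.max())
cs,_=cv2.findContours(m2,0,2);c=max(cs,key=cv2.contourArea);q=cv2.boxPoints(cv2.minAreaRect(c));P=np.array([ray(b,*p,30)[:2] for p in q]);print(P.round(1),P.mean(0))
for n in 'scene',: print()
E
```

```text
293 170 184 210 231
[[493.9 305.5]
 [494.3 263.7]
 [431.6 261.7]
 [431.3 303.1]] [462.77229486 283.50535399]
```

View pics/crop1.png

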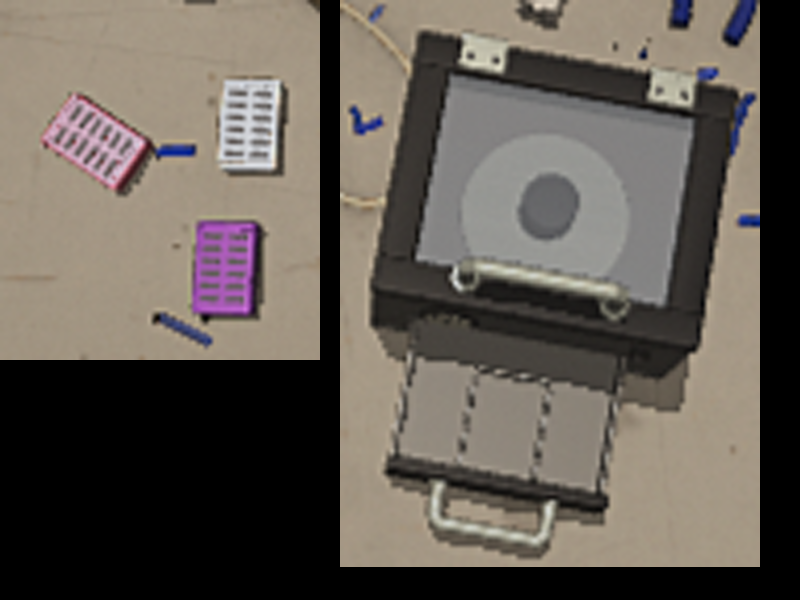

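The crop shows the white slotted cartridge at native (178,221). The box is turned about -10°, with the lid handle at native (285,166) and the drawer pull at (276,223). Next I locate the box.

```bash
python3 - <<'E'
from h import *
from scipy.optimize import least_squares
b=dict(np.load('top0.npz')); im=b['image']
hsv=cv2.cvtColor(im,cv2.COLOR_RGB2HSV)
def N(x,y): return 240+(x-340)/4.2-.4,100+y/4.2-.4
pts={'lidBL':((420,30),143,(95,111)),'lidBR':((738,92),143,(95,-111)),'lidFL':((372,285),143,(-90,111)),'lidFR':((697,347),143,(-90,-111))}
W=[];O=[]
for k,(p,z,o) in pts.items():
    w=ray(b,*N(*p),z)[:2];print(k,w.round(1));W.append(w);O.append(o)
def f(q):
    c,s=np.cos(q[2]),np.sin(q[2]);return (np.array(O)@np.array([[c,s],[-s,c]])+q[:2]-W).ravel()
r=least_squares(f,[500,0,-.18]);print('lid fit',r.x,np.degrees(r.x[2]),r.fun.round(1))
m=((hsv[...,2]>165)&(hsv[...,1]<60)).astype(np.uint8)
def region(u0,u1,v0,v1):
    ys,xs=np.nonzero(m[v0:v1,u0:u1]);return xs+u0,ys+v0
c,s=np.cos(r.x[2]),np.sin(r.x[2])
inv=lambda w:(np.array(w[:2])-r.x[:2])@np.array([[c,-s],[s,c]])
for nm,p,z in (('hL',(468,268),181),('hR',(622,292),181),('pullL',(436,522),40),('pullR',(545,544),40),('panL',(388,463),59),('panR',(606,498),59),('rib1front',(462,458),26),('rib2front',(536,472),26),('rib1rear',(474,370),26),('rib2rear',(546,382),26)):
    w=ray(b,*N(*p),z);print(nm,w[:2].round(1),'box',inv(w).round(1))
xs,ys=region(290,335,0,1) if 0 else region(262,282,212,232)
print('pull mask',len(xs),[ (int(x),int(y)) for x,y in zip(xs,ys)][:0])
a=dict(np.load('scene0.npz'))
for p in ((276,331),): pass
# scene checks: 768->512
for nm,p,z in (('lidFL',(387,283),143),('lidFR',(466,306),143),('lidBR',(511,270),143),('lidBL',(431,257),143),('hL',(415,270),181),('hR',(452,288),181),('pullL',(372,353),40),('pullR',(409,371),40),('panL',(369,334),59),('panR',(427,357),59)):
    w=ray(a,p[0]/1.5-.3,p[1]/1.5-.3,z);print('S',nm,w[:2].round(1),'box',inv(w).round(1))
E
```

```text
lidBL [779.6  45.3]
lidBR [ 738.6 -171. ]
lidFL [601.9  76.6]
lidFR [ 562.2 -138.9]
lid fit [ 6.68101400e+02 -4.65433072e+01 -1.81566086e-01] -10.402970422798022 [ 2.   0.2  2.9 -1.9 -2.2  2.2 -2.7 -0.5]
hL [605.4  15.4] box [-72.9  49.6]
hR [590.7 -83.8] box [-69.4 -50.6]
pullL [453.6  29. ] box [-224.6   35.5]
pullR [438.6 -48.1] box [-225.4  -43. ]
panL [493.   63.6] box [-192.1   76.7]
panR [469.7 -89.1] box [-187.5  -77.7]
rib1front [500.9   9.6] box [-174.6   25.1]
rib2front [491.2 -43.6] box [-174.5  -29.1]
rib1rear [565.2   0.8] box [-109.7   28. ]
rib2rear [556.9 -51.4] box [-108.5  -24.9]
pull mask 82 []
S lidFL [585.7  64.7] box [-101.1   94.5]
S lidFR [ 575.9 -125. ] box [-76.5 -93.8]
S lidBR [ 784.6 -154. ] box [134.  -84.7]
S lidBL [757.4  36.3] box [72.9 97.6]
S hL [604.6   6.9] box [-72.1  41. ]
S hR [567.3 -94.8] box [-90.4 -65.6]
S pullL [463.9  33.8] box [-215.4   42.1]
S pullR [444.6 -62.5] box [-216.9  -56.1]
S panL [499.4  61.3] box [-185.4   75.6]
S panR [481.8 -84.3] box [-176.4  -70.8]
```

```bash
python3 - <<'E'
from h import *
for n in('top','scene'):
    b=dict(np.load(n+'0.npz')); hsv=cv2.cvtColor(b['image'],cv2.COLOR_RGB2HSV)
    x0,x1,y0,y1=(162,195,200,242) if n=='top' else (172,200,208,232)
    im=b['image'][y0:y1,x0:x1]
    big=cv2.resize(hsv[y0:y1,x0:x1],None,fx=8,fy=8,interpolation=cv2.INTER_CUBIC)
    for th in (170,185,200):
        m=cv2.morphologyEx(((big[...,2]>th)&(big[...,1]<45)).astype(np.uint8),cv2.MORPH_CLOSE,np.ones((35,35)))
        c=max(cv2.findContours(m,0,1)[0],key=cv2.contourArea);c=c/8.+[x0-.44,y0-.44]
        W=np.array([ray(b,*p[0],30)[:2] for p in c],np.float32);r=cv2.minAreaRect(W);print(n,th,r)
E
```

```text
top 170 ((462.82977294921875, 284.7862854003906), (44.536373138427734, 67.9151611328125), 88.89339447021484)
top 185 ((463.190673828125, 284.6265869140625), (43.294837951660156, 66.61335754394531), 88.51824188232422)
top 200 ((463.0997619628906, 284.2105712890625), (42.235904693603516, 65.09984588623047), 88.7352066040039)
scene 170 ((456.1092224121094, 275.42626953125), (164.3251190185547, 98.8467788696289), 35.506568908691406)
scene 185 ((456.1092224121094, 275.42626953125), (164.3251190185547, 98.8467788696289), 35.506568908691406)
scene 200 ((456.10931396484375, 275.42620849609375), (164.32513427734375, 98.84673309326172), 35.50659942626953)
```

```bash
python3 -m inch '[{"fingers":0.085,"linear":[0.035,-0.035,0],"twist":7},{"fingers":0.085,"linear":[0.07,-0.07,0],"twist":14},{"fingers":0.085,"linear":[0.105,-0.105,0],"twist":20},{"fingers":0.085,"linear":[0.14,-0.14,0],"twist":22},{"fingers":0.085,"linear":[0.175,-0.17,-0.03],"twist":22},{"fingers":0.085,"linear":[0.21,-0.2,-0.06],"twist":22},{"fingers":0.085,"linear":[0.245,-0.22,-0.09],"twist":22},{"fingers":0.085,"linear":[0.252,-0.224,-0.12],"twist":22}]' 20
```

```text
t: 0.9
position: [465.3, 282.1, 143.0]
ee_rot: [0.001, 0.006, 1.0, 0.0]
wrist_force: [0.3, 0.2, 0.7]
finger_gap: 0.967
grasp_force: 0.0
```

```bash
python3 -m inch '[{"fingers":0.085,"linear":[0,0.001,-0.04],"twist":0},{"fingers":0.085,"linear":[0,0.001,-0.08],"twist":0},{"fingers":0.085,"linear":[0,0.001,-0.106],"twist":0},{"fingers":0.085,"linear":[0,0.001,-0.106],"twist":0},{"fingers":0.03,"linear":[0,0.001,-0.106],"twist":0},{"fingers":0.03,"linear":[0,0.001,-0.106],"twist":0},{"fingers":0.03,"linear":[0,0.001,-0.106],"twist":0},{"fingers":0.03,"linear":[0,0.001,-0.106],"twist":0}]' 25; python3 -m inch '[{"fingers":0.03,"linear":[0,0,0],"twist":0},{"fingers":0.03,"linear":[0,0,0],"twist":0},{"fingers":0.03,"linear":[0,0,0],"twist":0},{"fingers":0.03,"linear":[0,0,0],"twist":0}]' 25
```

```text
t: 1.7
position: [462.9, 285.3, 38.8]
ee_rot: [0.001, 0.004, 1.0, 0.0]
wrist_force: [0.2, 0.7, 0.4]
finger_gap: 0.623
grasp_force: 0.0
t: 2.1
position: [462.7, 285.1, 38.2]
ee_rot: [0.0, 0.004, 1.0, 0.0]
wrist_force: [-1.3, -0.9, 6.0]
finger_gap: 0.495
grasp_force: 24.9
```

```bash
python3 -m inch '[{"fingers":0.03,"linear":[0,0,0.04],"twist":0},{"fingers":0.03,"linear":[0,-0.01,0.08],"twist":0},{"fingers":0.03,"linear":[0.005,-0.05,0.1],"twist":-2},{"fingers":0.03,"linear":[0.013,-0.095,0.1],"twist":-4},{"fingers":0.03,"linear":[0.022,-0.14,0.1],"twist":-6},{"fingers":0.03,"linear":[0.031,-0.185,0.1],"twist":-8},{"fingers":0.03,"linear":[0.04,-0.23,0.1],"twist":-10},{"fingers":0.03,"linear":[0.05,-0.275,0.1],"twist":-10}]' 25; python3 -m inch '[{"fingers":0.03,"linear":[0.008,-0.03,-0.02],"twist":0},{"fingers":0.03,"linear":[0.008,-0.03,-0.035],"twist":0},{"fingers":0.03,"linear":[0.008,-0.03,-0.035],"twist":0},{"fingers":0.03,"linear":[0.008,-0.03,-0.035],"twist":0}]' 25
python3 - <<'E'
from h import *
for n in ('top','scene'):
    f=grab(n); np.savez(n+'1.npz',**f)
    im=cv2.cvtColor(f['image'],cv2.COLOR_RGB2BGR); 
    c=im[150:245,230:350] if n=='top' else im[160:260,220:350]
    cv2.imwrite(f'pics/{n}1.png',cv2.resize(c,None,fx=5,fy=5,interpolation=cv2.INTER_CUBIC))
E
cat >/dev/null; cd pics; python3 -c "
import cv2,numpy as np
a=cv2.imread('top1.png');b=cv2.imread('scene1.png');a=cv2.resize(a,(400,317));b=cv2.resize(b,(400,308));o=np.zeros((317,800,3),np.uint8);o[:,:400]=a;o[:308,400:]=b;cv2.imwrite('c2.png',o)"
```

```text
t: 2.9
position: [512.4, 8.3, 137.6]
ee_rot: [-0.0, 0.092, 0.996, 0.0]
wrist_force: [0.3, 0.6, -1.0]
finger_gap: 0.497
grasp_force: 24.9
t: 3.3
position: [520.4, -19.6, 102.9]
ee_rot: [-0.0, 0.091, 0.996, 0.0]
wrist_force: [0.1, -0.3, -1.4]
finger_gap: 0.499
grasp_force: 24.9
```

View pics/c2.png

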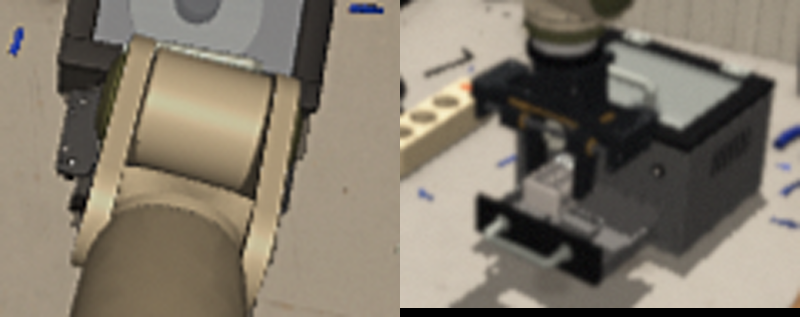

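The scene half of the crop shows the cartridge gripped above the drawer at (545,190), behind the front panel and clear of the case. I'll lower it gently.

```bash
python3 -m inch '[{"fingers":0.03,"linear":[0,0,-0.01],"twist":0},{"fingers":0.03,"linear":[0,0,-0.02],"twist":0},{"fingers":0.03,"linear":[0,0,-0.03],"twist":0},{"fingers":0.03,"linear":[0,0,-0.036],"twist":0},{"fingers":0.03,"linear":[0,0,-0.036],"twist":0},{"fingers":0.03,"linear":[0,0,-0.036],"twist":0}]' 25; python3 -m inch '[{"fingers":0.03,"linear":[0,0,-0.003],"twist":0},{"fingers":0.03,"linear":[0,0,-0.006],"twist":0},{"fingers":0.03,"linear":[0,0,-0.008],"twist":0},{"fingers":0.03,"linear":[0,0,-0.008],"twist":0}]' 25
python3 - <<'E'
from h import *
f=grab('scene'); np.savez('scene2.npz',**f)
im=cv2.cvtColor(f['image'],cv2.COLOR_RGB2BGR); 
cv2.imwrite('pics/s2.png',cv2.resize(im[180:260,235:325],(720,640)[0:2],interpolation=cv2.INTER_CUBIC)[:600])
E
```

```text
t: 4.0
position: [520.4, -19.9, 66.6]
ee_rot: [-0.0, 0.092, 0.996, 0.0]
wrist_force: [-0.5, -0.3, -0.4]
finger_gap: 0.5
grasp_force: 24.9
t: 4.4
position: [520.4, -19.9, 58.5]
ee_rot: [-0.0, 0.092, 0.996, 0.0]
wrist_force: [0.6, 0.3, -0.6]
finger_gap: 0.494
grasp_force: 24.9
```

View pics/s2.png

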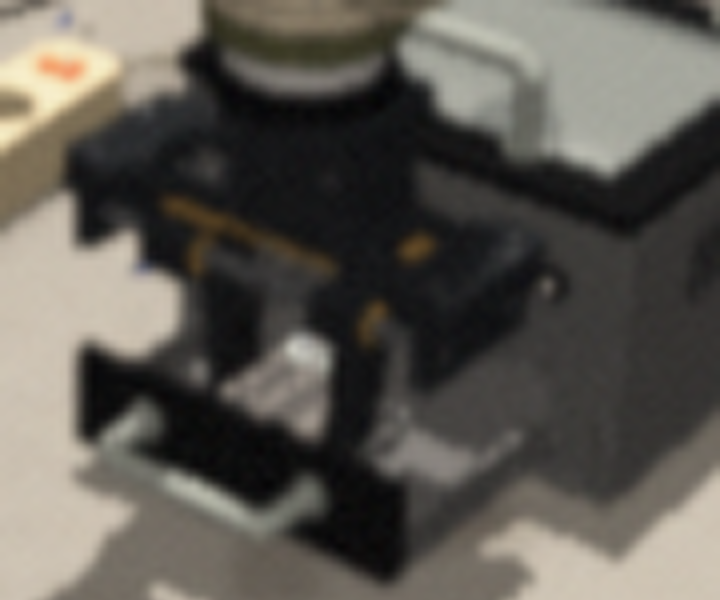

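The cartridge sits in the bay: its top is at (290,370) behind the front panel, its underside is below the rib tops, and there is no contact force. I'll lower it the last 2 mm, release and back off.

```bash
python3 -m inch '[{"fingers":0.03,"linear":[0,0,-0.002],"twist":0},{"fingers":0.03,"linear":[0,0,-0.002],"twist":0},{"fingers":0.06,"linear":[0,0,-0.002],"twist":0},{"fingers":0.06,"linear":[0,0,-0.002],"twist":0},{"fingers":0.06,"linear":[0,0,-0.002],"twist":0},{"fingers":0.06,"linear":[0,0,-0.002],"twist":0},{"fingers":0.06,"linear":[0,0,0.02],"twist":0},{"fingers":0.06,"linear":[0,0,0.06],"twist":0}]' 25; python3 -m inch '[{"fingers":0.06,"linear":[-0.045,0.008,0.02],"twist":0},{"fingers":0.03,"linear":[-0.09,0.016,0.02],"twist":0},{"fingers":0.0,"linear":[-0.135,0.025,0.02],"twist":0},{"fingers":0.0,"linear":[-0.18,0.03,0.02],"twist":0},{"fingers":0.0,"linear":[-0.19,0.035,0.02],"twist":0},{"fingers":0.0,"linear":[-0.19,0.035,0.02],"twist":0}]' 25
python3 - <<'E'
from h import *
o=[]
for n in('top','scene'):
    f=grab(n); np.savez(n+'3.npz',**f)
    im=cv2.cvtColor(f['image'],cv2.COLOR_RGB2BGR); 
    c=im[165:240,240:330] if n=='top' else im[180:255,235:325]
    o.append(cv2.resize(c,(400,333),interpolation=cv2.INTER_CUBIC))
cv2.imwrite('pics/c3.png',np.hstack(o))
E
```

```text
t: 5.25
position: [519.4, -19.7, 117.6]
ee_rot: [-0.003, 0.092, 0.996, 0.0]
wrist_force: [1.1, 0.4, 0.7]
finger_gap: 0.685
grasp_force: 0.0
t: 5.85
position: [329.8, 15.4, 139.1]
ee_rot: [0.0, 0.092, 0.996, -0.0]
wrist_force: [0.5, -1.4, -0.4]
finger_gap: 0.252
grasp_force: 0.0
```

View pics/c3.png

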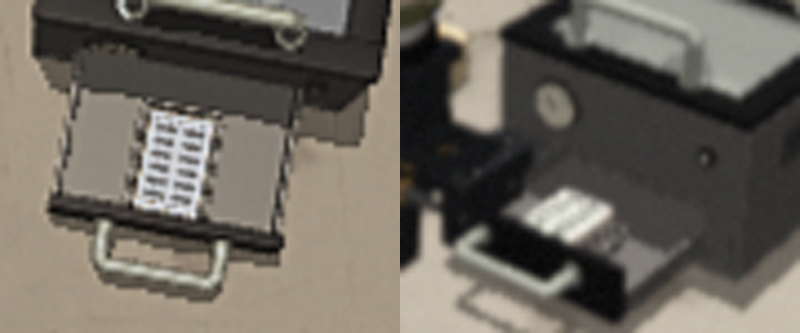

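The top crop shows the cartridge flat at (175,163), between the ribs and the front panel. Next I push the drawer by its pull with closed fingers.

```bash
python3 -m inch '[{"fingers":0.0,"linear":[0.045,-0.008,0],"twist":0},{"fingers":0.0,"linear":[0.085,-0.015,-0.02],"twist":0},{"fingers":0.0,"linear":[0.085,-0.0155,-0.06],"twist":0},{"fingers":0.0,"linear":[0.085,-0.0155,-0.086],"twist":0},{"fingers":0.0,"linear":[0.085,-0.0155,-0.086],"twist":0}]' 25; python3 -m inch '[{"fingers":0.0,"linear":[0.015,-0.0027,0],"twist":0},{"fingers":0.0,"linear":[0.03,-0.0054,0],"twist":0},{"fingers":0.0,"linear":[0.045,-0.0081,0],"twist":0},{"fingers":0.0,"linear":[0.06,-0.011,0],"twist":0},{"fingers":0.0,"linear":[0.07,-0.0128,0],"twist":0},{"fingers":0.0,"linear":[0.08,-0.0147,0],"twist":0},{"fingers":0.0,"linear":[0.09,-0.0165,0],"twist":0},{"fingers":0.0,"linear":[0.095,-0.0174,0],"twist":0}]' 25; python3 -m inch '[{"fingers":0.0,"linear":[0.0,0,0],"twist":0},{"fingers":0.0,"linear":[0.004,-0.0007,0],"twist":0},{"fingers":0.0,"linear":[0.008,-0.0015,0],"twist":0}]'
```

```text
t: 6.45
position: [415.7, -0.5, 50.0]
ee_rot: [-0.003, 0.092, 0.996, 0.001]
wrist_force: [0.9, -0.3, 0.3]
finger_gap: 0.001
grasp_force: 0.0
t: 7.25
position: [511.5, -18.0, 53.1]
ee_rot: [0.0, 0.092, 0.996, -0.0]
wrist_force: [-2.5, 0.7, 1.7]
finger_gap: 0.007
grasp_force: 1.0
t: 7.55
position: [518.3, -19.2, 52.7]
ee_rot: [-0.0, 0.092, 0.996, 0.0]
wrist_force: [-2.1, 1.1, 0.8]
finger_gap: -0.001
grasp_force: 1.0
```

```bash
python3 -m inch '[{"fingers":0.0,"linear":[0.003,-0.0006,0],"twist":0},{"fingers":0.0,"linear":[0.006,-0.0011,0],"twist":0},{"fingers":0.0,"linear":[0.009,-0.0017,0],"twist":0},{"fingers":0.0,"linear":[0.012,-0.0022,0],"twist":0}]'; python3 -m inch '[{"fingers":0.0,"linear":[0.002,-0.0004,0],"twist":0},{"fingers":0.0,"linear":[0.003,-0.0006,0],"twist":0}]';python3 -m inch '[{"fingers":0.0,"linear":[0.002,-0.0004,0],"twist":0},{"fingers":0.0,"linear":[0.002,-0.0004,0],"twist":0}]'
```

```text
t: 7.95
position: [530.7, -21.5, 52.7]
ee_rot: [-0.0, 0.092, 0.996, 0.0]
wrist_force: [-2.4, 1.2, 0.0]
finger_gap: 0.004
grasp_force: 1.0
t: 8.15
position: [533.7, -22.1, 52.7]
ee_rot: [-0.0, 0.092, 0.996, 0.0]
wrist_force: [-2.2, 2.0, 0.8]
finger_gap: 0.004
grasp_force: 1.0
t: 8.35
position: [535.8, -22.6, 52.7]
ee_rot: [0.0, 0.092, 0.996, -0.0]
wrist_force: [-0.3, 0.3, 0.2]
finger_gap: 0.006
grasp_force: 0.4
```

```bash
python3 -m inch '[{"fingers":0.0,"linear":[0.001,-0.0002,0],"twist":0},{"fingers":0.0,"linear":[0.001,-0.0002,0],"twist":0}]';python3 -m inch '[{"fingers":0.0,"linear":[0.001,-0.0002,0],"twist":0},{"fingers":0.0,"linear":[0.001,-0.0002,0],"twist":0}]';python3 -m inch '[{"fingers":0.0,"linear":[0.001,-0.0002,0],"twist":0},{"fingers":0.0,"linear":[0.001,-0.0002,0],"twist":0}]'
```

```text
t: 8.55
position: [536.6, -22.7, 52.7]
ee_rot: [0.0, 0.092, 0.996, -0.0]
wrist_force: [-0.9, 1.3, 0.3]
finger_gap: 0.011
grasp_force: 0.7
t: 8.75
position: [537.6, -22.9, 52.8]
ee_rot: [0.0, 0.092, 0.996, 0.0]
wrist_force: [-0.8, 1.6, -0.0]
finger_gap: 0.006
grasp_force: 0.7
t: 8.95
position: [538.6, -23.1, 52.7]
ee_rot: [0.0, 0.092, 0.996, 0.0]
wrist_force: [-1.2, 1.6, -0.4]
finger_gap: 0.008
grasp_force: 0.7
```

```bash
for i in 1 2; do :; done; python3 -m inch '[{"fingers":0.0,"linear":[0.001,-0.0002,0],"twist":0},{"fingers":0.0,"linear":[0.001,-0.0002,0],"twist":0}]';python3 -m inch '[{"fingers":0.0,"linear":[0.001,-0.0002,0],"twist":0},{"fingers":0.0,"linear":[0.001,-0.0002,0],"twist":0}]'
python3 - <<'E'
from h import *
f=grab('scene'); np.savez('scene4.npz',**f)
im=cv2.cvtColor(f['image'],cv2.COLOR_RGB2BGR); 
cv2.imwrite('pics/s4.png',cv2.resize(im[170:260,235:345],(733,600),interpolation=cv2.INTER_CUBIC))
E
```

```text
t: 9.15
position: [539.6, -23.3, 52.7]
ee_rot: [0.0, 0.092, 0.996, 0.0]
wrist_force: [-1.2, 1.0, -0.1]
finger_gap: 0.001
grasp_force: 0.7
t: 9.35
position: [539.9, -23.3, 52.7]
ee_rot: [-0.001, 0.091, 0.996, 0.0]
wrist_force: [-4.7, 1.4, 2.0]
finger_gap: 0.007
grasp_force: 2.4
```

View pics/s4.png

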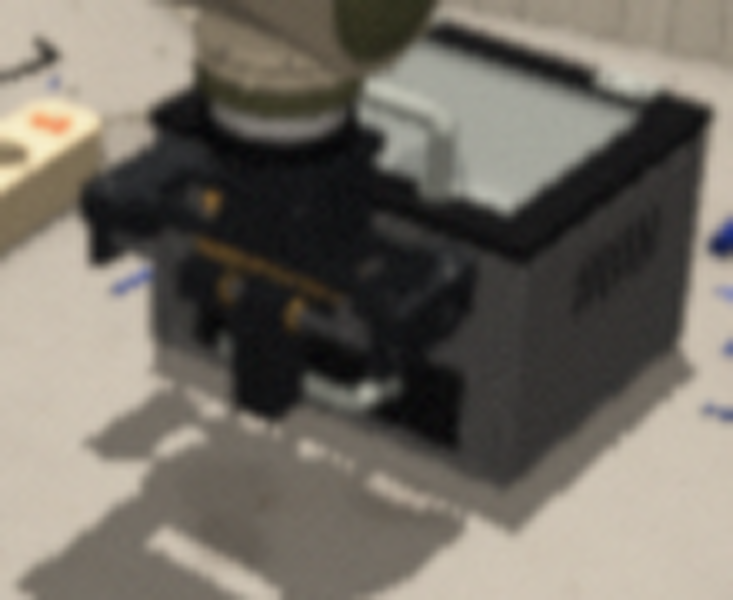

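The drawer front looks flush at (430,400), and the force rises as motion stalls. I'll press slightly further to be sure, then back away.

```bash
python3 -m inch '[{"fingers":0.0,"linear":[0.001,-0.0002,0],"twist":0},{"fingers":0.0,"linear":[0.002,-0.0004,0],"twist":0},{"fingers":0.0,"linear":[0.002,-0.0004,0],"twist":0}]'; python3 -m inch '[{"fingers":0.0,"linear":[-0.03,0.005,0],"twist":0},{"fingers":0.0,"linear":[-0.075,0.013,0.01],"twist":0},{"fingers":0.0,"linear":[-0.11,0.02,0.04],"twist":0},{"fingers":0.0,"linear":[-0.13,0.02,0.08],"twist":0},{"fingers":0.04,"linear":[-0.14,0.02,0.12],"twist":-8},{"fingers":0.04,"linear":[-0.14,0.02,0.16],"twist":-16},{"fingers":0.04,"linear":[-0.14,0.02,0.2],"twist":-24},{"fingers":0.04,"linear":[-0.14,0.02,0.22],"twist":-32}]'
python3 - <<'E'
from h import *
f=grab('top'); np.savez('top5.npz',**f)
im=cv2.cvtColor(f['image'],cv2.COLOR_RGB2BGR); a=im[100:240,235:345]
g=grab('scene'); np.savez('scene5.npz',**g)
b=cv2.cvtColor(g['image'],cv2.COLOR_RGB2BGR)[160:260,235:345]
o=np.zeros((509,800,3),np.uint8);o[:509,:400]=cv2.resize(a,(400,509),interpolation=cv2.INTER_CUBIC);o[:364,400:]=cv2.resize(b,(400,364),interpolation=cv2.INTER_CUBIC)
cv2.imwrite('pics/c5.png',o)
E
```

```text
t: 9.7
position: [540.2, -23.3, 52.6]
ee_rot: [-0.003, 0.091, 0.996, 0.0]
wrist_force: [-13.0, 2.4, 8.1]
finger_gap: 0.007
grasp_force: 6.5
t: 10.5
position: [403.4, -4.3, 276.4]
ee_rot: [0.004, 0.365, 0.931, 0.0]
wrist_force: [0.4, 1.3, -0.7]
finger_gap: 0.344
grasp_force: 0.0
```

View pics/c5.png

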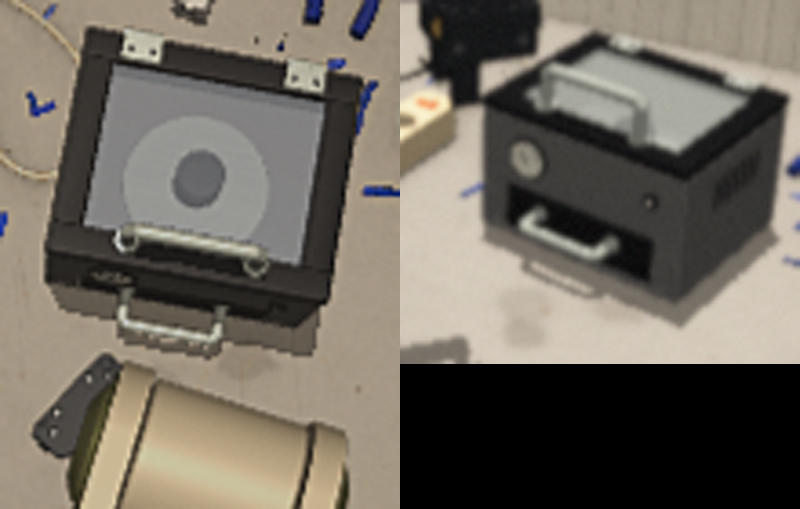

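The drawer is shut: in the top half the pull is at (170,335) against the case, and in the scene half the front is flush. The lid handle bar centre is at (192,243). Next I go to the handle with the jaws turned across the bar.

```bash
python3 -m inch '[{"fingers":0.05,"linear":[0.025,-0.004,0],"twist":-8.5},{"fingers":0.05,"linear":[0.055,-0.008,0],"twist":-17},{"fingers":0.05,"linear":[0.085,-0.013,0],"twist":-25.5},{"fingers":0.05,"linear":[0.115,-0.018,0],"twist":-34},{"fingers":0.05,"linear":[0.145,-0.022,-0.01],"twist":-42.5},{"fingers":0.05,"linear":[0.17,-0.026,-0.02],"twist":-51},{"fingers":0.05,"linear":[0.195,-0.03,-0.03],"twist":-58},{"fingers":0.05,"linear":[0.195,-0.03,-0.03],"twist":-58}]' 20;python3 -m inch '[{"fingers":0.05,"linear":[0,0,0],"twist":0},{"fingers":0.05,"linear":[0,0,0],"twist":0}]' 20
```

```text
t: 11.4
position: [598.9, -34.6, 239.0]
ee_rot: [-0.001, 0.769, 0.639, -0.001]
wrist_force: [-1.6, 0.5, -0.1]
finger_gap: 0.565
grasp_force: 0.0
t: 11.6
position: [596.9, -33.8, 242.7]
ee_rot: [-0.0, 0.768, 0.64, -0.0]
wrist_force: [0.2, 0.0, 0.1]
finger_gap: 0.567
grasp_force: 0.0
```

```bash
python3 -m inch '[{"fingers":0.05,"linear":[0,0,-0.02],"twist":0},{"fingers":0.05,"linear":[0,0,-0.035],"twist":0},{"fingers":0.05,"linear":[0,0,-0.05],"twist":0},{"fingers":0.05,"linear":[0,0,-0.05],"twist":0}]' 20;python3 -m inch '[{"fingers":0.02,"linear":[0,0,0],"twist":0},{"fingers":0.02,"linear":[0,0,0],"twist":0},{"fingers":0.02,"linear":[0,0,0],"twist":0},{"fingers":0.02,"linear":[0,0,0],"twist":0},{"fingers":0.02,"linear":[0,0,0],"twist":0}]' 10;python3 -m inch '[{"fingers":0.005,"linear":[0,0,0],"twist":0},{"fingers":0.005,"linear":[0,0,0],"twist":0},{"fingers":0.005,"linear":[0,0,0],"twist":0},{"fingers":0.005,"linear":[0,0,0],"twist":0}]' 10
```

```text
t: 12.0
position: [596.3, -33.7, 191.7]
ee_rot: [-0.001, 0.768, 0.64, -0.001]
wrist_force: [-0.6, -0.6, -0.6]
finger_gap: 0.565
grasp_force: 0.0
t: 12.5
position: [597.6, -33.9, 193.0]
ee_rot: [0.0, 0.769, 0.639, 0.0]
wrist_force: [-0.3, -0.2, 0.3]
finger_gap: 0.228
grasp_force: 0.0
t: 12.9
position: [599.9, -34.4, 193.1]
ee_rot: [0.003, 0.769, 0.639, 0.002]
wrist_force: [12.3, -1.5, -3.7]
finger_gap: 0.131
grasp_force: 10.0
```

The bar is gripped at 11.5 mm opening. It sits about 3 mm further in +x, so I re-centre first and then lift along the arc.

```bash
python3 -m inch '[{"fingers":0.005,"linear":[0.002,-0.0004,0],"twist":0},{"fingers":0.005,"linear":[0.0035,-0.0006,0],"twist":0},{"fingers":0.005,"linear":[0.0035,-0.0006,0],"twist":0},{"fingers":0.005,"linear":[0.0035,-0.0006,0],"twist":0}]' 20;python3 -m inch '[{"fingers":0.005,"linear":[0.0025,-0.0005,0.0073],"twist":0},{"fingers":0.005,"linear":[0.005,-0.0009,0.0145],"twist":0},{"fingers":0.005,"linear":[0.008,-0.0015,0.0215],"twist":0},{"fingers":0.005,"linear":[0.0112,-0.0021,0.0284],"twist":0},{"fingers":0.005,"linear":[0.0112,-0.0021,0.0284],"twist":0}]'
```

```text
t: 13.3
position: [600.1, -34.4, 192.7]
ee_rot: [-0.001, 0.769, 0.639, -0.001]
wrist_force: [-5.4, -0.6, 2.2]
finger_gap: 0.127
grasp_force: 20.0
t: 13.8
position: [611.2, -36.4, 221.8]
ee_rot: [-0.001, 0.769, 0.639, -0.001]
wrist_force: [-9.9, 0.8, 1.2]
finger_gap: 0.128
grasp_force: 20.0
```

```bash
python3 -m inch '[{"fingers":0.005,"linear":[0.0015,-0.0003,0.0068],"twist":0},{"fingers":0.005,"linear":[0.0054,-0.0009,0.0134],"twist":0},{"fingers":0.005,"linear":[0.0095,-0.0017,0.0198],"twist":0},{"fingers":0.005,"linear":[0.0139,-0.0025,0.026],"twist":0},{"fingers":0.005,"linear":[0.0186,-0.0033,0.032],"twist":0},{"fingers":0.005,"linear":[0.0235,-0.0042,0.0378],"twist":0},{"fingers":0.005,"linear":[0.0286,-0.0052,0.0434],"twist":0},{"fingers":0.005,"linear":[0.034,-0.0062,0.0488],"twist":0}]'; python3 -m inch '[{"fingers":0.005,"linear":[0,0,0],"twist":0}]'
```

```text
t: 14.6
position: [645.7, -42.6, 271.5]
ee_rot: [-0.001, 0.769, 0.639, -0.001]
wrist_force: [-8.7, 0.5, 4.4]
finger_gap: 0.128
grasp_force: 20.0
t: 14.7
position: [646.2, -42.7, 272.0]
ee_rot: [0.0, 0.769, 0.639, 0.0]
wrist_force: [-9.1, 1.5, 5.2]
finger_gap: 0.128
grasp_force: 20.0
```

```bash
python3 -m inch '[{"fingers":0.005,"linear":[0.004,-0.001,0.0042],"twist":0},{"fingers":0.005,"linear":[0.0099,-0.0019,0.0089],"twist":0},{"fingers":0.005,"linear":[0.016,-0.003,0.0136],"twist":0},{"fingers":0.005,"linear":[0.0222,-0.0041,0.0179],"twist":0},{"fingers":0.005,"linear":[0.0286,-0.0052,0.0219],"twist":0},{"fingers":0.005,"linear":[0.0352,-0.0064,0.0257],"twist":0},{"fingers":0.005,"linear":[0.0352,-0.0064,0.0257],"twist":0}]'
```

```text
t: 15.4
position: [681.6, -49.1, 298.9]
ee_rot: [0.001, 0.769, 0.639, 0.001]
wrist_force: [-8.9, 1.9, 9.8]
finger_gap: 0.124
grasp_force: 20.0
```

```bash
python3 -m inch '[{"fingers":0.005,"linear":[0.005,-0.001,0.0045],"twist":0},{"fingers":0.005,"linear":[0.0105,-0.0021,0.0073],"twist":0},{"fingers":0.005,"linear":[0.016,-0.003,0.0098],"twist":0},{"fingers":0.005,"linear":[0.0215,-0.004,0.0125],"twist":0},{"fingers":0.005,"linear":[0.0265,-0.005,0.015],"twist":0},{"fingers":0.005,"linear":[0.0265,-0.005,0.015],"twist":0},{"fingers":0.005,"linear":[0.0265,-0.005,0.015],"twist":0},{"fingers":0.005,"linear":[0.0265,-0.005,0.015],"twist":0}]'
python3 - <<'E'
from h import *
print(manip.get_obs()['wrist_force'])
g=grab('scene'); np.savez('scene6.npz',**g)
b=cv2.cvtColor(g['image'],cv2.COLOR_RGB2BGR)[100:240,220:360]
cv2.imwrite('pics/s6.png',cv2.resize(b,(600,600),interpolation=cv2.INTER_CUBIC))
E
```

```text
t: 16.2
position: [708.0, -53.9, 311.9]
ee_rot: [0.001, 0.769, 0.64, 0.001]
wrist_force: [-3.7, 1.5, 5.8]
finger_gap: 0.126
grasp_force: 20.0
[-3.71710248  1.47404767  5.78071238]
```

View pics/s6.png

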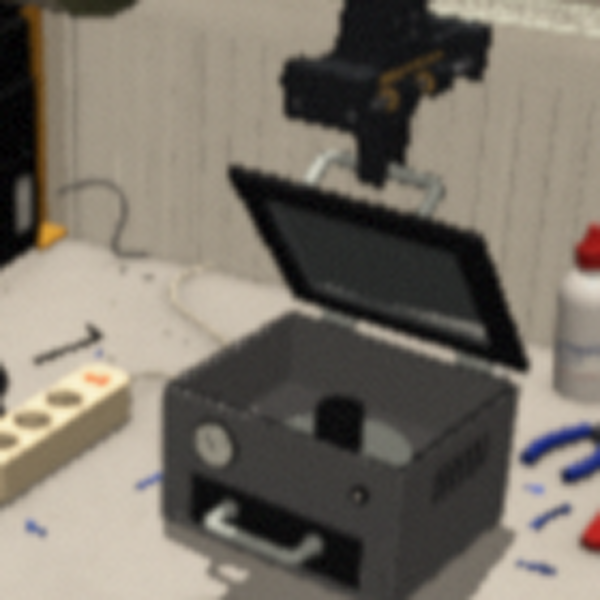

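```bash
python3 - <<'E'
from h import *
f=dict(np.load('scene6.npz'))
c,s=np.cos(-.1816),np.sin(-.1816)
for O in ((668.1,-46.5),(671,-47)):
  for th in (45,50,55,60,65):
    t=np.radians(th);o=[]
    for r,n,y in((185,1,111),(185,13,111),(185,1,-111),(185,13,-111),(0,1,-111),(168,51,0)):
        bx=95-r*np.cos(t)+n*np.sin(t);z=130+r*np.sin(t)+n*np.cos(t)
        u,v=proj(f,(O[0]+c*bx-s*y,O[1]+s*bx+c*y,z)); o.append((round((u-220+.4)*600/140),round((v-100+.4)*600/140)))
    print(th,o)
E
```

```text
45 [(202, 207), (209, 194), (455, 284), (462, 269), (522, 383), (359, 196)]
50 [(212, 190), (219, 177), (465, 265), (472, 250), (522, 383), (370, 182)]
55 [(222, 173), (230, 161), (475, 246), (483, 233), (522, 383), (381, 171)]
60 [(233, 158), (241, 147), (486, 229), (494, 217), (522, 383), (391, 160)]
65 [(244, 144), (253, 134), (497, 214), (505, 202), (522, 384), (402, 151)]
45 [(204, 206), (211, 193), (457, 283), (464, 268), (524, 382), (361, 195)]
50 [(214, 189), (221, 176), (467, 263), (474, 249), (524, 382), (372, 181)]
55 [(224, 172), (232, 160), (477, 245), (485, 232), (524, 382), (383, 169)]
60 [(235, 157), (243, 146), (488, 228), (496, 216), (524, 382), (393, 159)]
65 [(246, 143), (255, 134), (499, 212), (507, 201), (524, 382), (404, 150)]
```

The picture shows the lid's front corners at (232,168) and (480,232) and the bar near (381,170). That matches about 55°, and arm kinematics give 54°. I'll check that it stays still, then hand in.

```bash
python3 -m inch '[{"fingers":0.005,"linear":[0,0,0],"twist":0},{"fingers":0.005,"linear":[0,0,0],"twist":0},{"fingers":0.005,"linear":[0,0,0],"twist":0},{"fingers":0.005,"linear":[0,0,0],"twist":0},{"fingers":0.005,"linear":[0,0,0],"twist":0},{"fingers":0.005,"linear":[0,0,0],"twist":0},{"fingers":0.005,"linear":[0,0,0],"twist":0},{"fingers":0.005,"linear":[0,0,0],"twist":0}]' && python3 -c "
from h import *
print(abs(manip.get_obs()['joint_velocities']).max()); print(manip.close_job())"
```

```text
t: 17.05
position: [708.0, -53.9, 311.9]
ee_rot: [0.001, 0.769, 0.64, 0.001]
wrist_force: [-5.0, 2.6, 5.4]
finger_gap: 0.127
grasp_force: 20.0
0.0014560090708466012
the job is handed in; nothing more can be done
None
```

The cartridge lies flat in the bay, the drawer is pushed fully shut, and the arm is holding the lid still at about 55°; the job was handed in at about 17 s of robot time, and the spool, stepper and gear were not touched.

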